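# Plug in the spare valve relay and tug-test its clip

### The job

Fit the spare relay from the foam pad into the empty socket of the open valve-driver chassis: feel it into the pocket and press it straight down, without forcing it, until it is fully home and both spring arms have snapped over its base. Then check that it is retained: keep hold of it and pull straight up with a steady 12 N, give or take a couple, for two seconds, without straining the clip. Let go and leave it locked in the socket, with the neighbouring relays and the other things on the bench left alone.

Things in the scene. Friction and masses are not known exactly. Their poses are not given: they have to be found in the camera images.
- relay: The spare plug-in relay (about 0.09 kg), loose, upright on the foam pad. Origin: centre of the underside of its plug, z up. Black plug 20 (x) x 32 (y) mm, 18 mm long, its lowest 3 mm stepped in 1.5 mm all round; then a black flange 30 x 48 mm from 18 to 24 mm height; clear case 28 (x) x 36 (y) mm from 24 to 66 mm. Grip the case across its 28 mm (along x) 45 to 55 mm up. Fits either way round.
- shoulder (a point): Point on the relay: centre of the underside of its flange, 18 mm above the relay's origin. It meets the socket mouth when the relay is fully home.
- relay_top (a point): Point on the relay: centre of the top of its case, 66 mm above the relay's origin.
- foam: Black antistatic foam pad 100 x 100 x 8 mm on the bench, fixed; origin at the centre of its underside. The spare relay stands on it.
- socket_a: The empty grey relay socket on the chassis rail, fixed. Origin: centre of its underside; x along its 86 mm length, y along the rail, z up. Middle block 42 (x) x 66 (y) x 26 mm high, in its top a pocket 21.4 (x) x 33.4 (y) mm, 19.5 mm deep, slightly chamfered; screw-terminal tiers 15 mm high at both x ends. The relay goes in with its x and y parallel to the socket's.
- mouth (a point): Centre of the pocket's mouth, level with the flat top of the empty socket, with the socket's axes. 26 mm above the socket's origin, 36.5 mm above the chassis's underside (the chassis's height above the bench varies with its feet). The relay's flange rests on this flat top when home.
- clip: The empty socket's brass-coloured spring-metal retaining clip, fixed in the socket. Its two spring arms stand at the +y and -y ends of the pocket, 14 mm wide, rising 19 mm above the socket's flat top, with outward-leaning lead-ins (30 degrees off vertical) above hooks whose undersides lie 7 mm above the flat top: a locked relay (6 mm flange) has 1 mm of vertical play. Once shut they hold any upward pull.
- clip_left (a joint): Angle of the spring arm at the socket's +y end: 0 shut (hook over the flange), about 0.18 while pushed outward. The flange meets the lead-ins about 15 mm above home; pushing past them takes about 6 to 10 N; the arms snap shut in the last 1 mm above home.
- clip_right (a joint): Angle of the spring arm at the socket's -y end: 0 shut, about 0.18 while pushed outward by the flange. It springs shut.
- socket_b: Neighbouring socket on the same rail with a relay already locked in, fixed, 75 or 150 mm along the rail from the empty one; the top of its relay is 84.5 mm above the chassis's underside. Origin: centre of its underside.
- socket_c: The other neighbouring socket with a relay already locked in, fixed, like socket_b.
- chassis: Open aluminium chassis tray 130 (x) x 270 (y) mm with 14 mm edges and a steel rail along y, fixed on four rubber levelling feet that hold its underside level, 2 to 12 mm above the bench; origin at the centre of its underside. The three sockets sit square on its rail at 75 mm pitch in any order.
- screwdriver: Bystander: green-handled screwdriver 170 mm long lying on the bench; origin under its middle.
- dish: Bystander: round glass dish 90 mm across, 16 mm high; origin at the centre of its underside.
- stand: Bystander: blue magnetic base 60 x 50 x 55 mm with a steel post to 175 mm height; origin at the centre of its underside.
There are look-alikes about, which are no part of the job. Leave any green or red look-alike of the relay alone.

How it is judged:
On the way, in this order (a step that is already met when the one before it is completed fails the run):
1. the relay is fully home in the empty socket (flange within 2 mm of the socket's top, 2.5 mm of its centre) and both spring arms have snapped shut over it (z of shoulder in the frame of mouth below 0.002 m and horizontal distance between shoulder and mouth below 0.0025 m and angle between the x axis of relay and the x axis of socket_a, either way round below 0.1 rad and value of joint each of clip_left, clip_right below 0.05 rad), for 0.2 s.
2. the gripped relay is pulled up against the shut clip with 9 to 15 N for 1.3 s without a break (contact force between relay and clip between 9 and 15 N and contact force between the fingers and relay above 5 N and z of shoulder in the frame of mouth between 0.0004 and 0.0035 m and value of joint each of clip_left, clip_right below 0.05 rad), for 1.3 s.
At the end, for the whole second after the job is handed in: The relay stands released and at rest in the formerly empty socket: flange within 2 mm of the socket's top and 2.5 mm of the pocket's centre, axes aligned within 0.1 rad, upright within 0.06 rad, both spring arms shut (within 0.05 rad) over its flange (all of step 1 and angle between relay's own z axis and vertical below 0.06 rad and linear speed of relay below 0.02 m/s and contact force between the fingers and relay below 0.1 N); the robot touches nothing.
It fails at once if the clip is strained: a home relay is pulled against it with more than 20 N (contact force between relay and clip above 20 N and z of shoulder in the frame of mouth between 0.0004 and 0.004 m and value of joint each of clip_left, clip_right below 0.05 rad).
It fails at once if the relay is forced against the socket with more than 60 N (contact force between relay and socket_a above 60 N).
It fails at once if a neighbouring relay or its socket is knocked (over 10 N) (contact force between anything else and socket_b above 10 N or contact force between anything else and socket_c above 10 N).
It fails at once if the screwdriver, dish or stand is pushed more than 15 mm (distance of any of screwdriver, dish, stand from where it was at the start of the episode above 0.015 m).
It also fails if it takes over 54 s, if anything falls off the work surface, if the arm or the gripper's body presses on something with over 40 N, if the wrist force passes 120 N, or if a joint passes its speed limit or range.

### The arm

A 7-joint arm with a two-finger parallel gripper is mounted at the origin on the work surface. World frame = base frame: x ahead of the robot, y to its left, z up, the work surface at z = 0. Lengths are in m, angles in rad, forces in N, time in s.
With the tool pointing down it reaches from about 0.4 to 0.85 m from the base axis. Payload 4.5 kg.
Tool frame: the origin (TCP) lies at the very end of the fingers, on their centre line; the grasp point (between the pads) lies behind it (r.grip_depth is the z of the grasp point in the tool frame, in m); z points along the fingers, y is the direction in which the jaws open and shut (so a half turn about z gives the same grasp; the last joint's range is limited). The gripper opens to 88 mm and grips with 3 to 60 N. Pads are 18 mm wide; open, the fingers measure 123 mm over their backs; the gripper's body (75 mm by 187 mm) begins 45 mm behind the grasp point.
Start: joints at [-1.13, 0.689, -0.195, 1.565, 0.157, 0.902, -0.215], TCP at [0.247, 0.574, 0.239] pointing down, gripper open.
Joint ranges: [-3.01, 3.01], [-0.46, 2.08], [-1.47, 1.51], [0.13, 2.56], [-1, 4.14], [0.04, 2.09], [-2.66, 2.66]. Speed limits (rad/s): [2.57, 2.57, 3.14, 3.14, 3.14, 3.14, 3.14].

### API

Orientations are given as a unit quaternion [x, y, z, w].
In Python, from plant import sensors, cams, r gives the robot as it stands. The module is installed in compiled form; this text tells all that it offers.
- The arm moves only by the tool drive_tool, never from a script. Its argument "series" is a list that holds one entry, the list of rows, each a list of 5 numbers: the shift along the world's x, y, z in mm, then the turn about the world's z in rad, then the finger opening in mm, from 0 to 88.1. A call has 1 to 10 rows; each row shifts and turns the commanded pose from where the row before left it; what a row does not reach is not made up. A row lasts 1/10 s, in which the tool goes at most 50 mm and 8.59 degrees, less where a joint would pass 70% of its speed; a pose out of reach is approached as far as the arm can. A call with a gripper value outside its range is refused whole. The fingers move at their own pace and stop on an object; "force" is the grip in N (left out, the last holds). Time passes only in rows, so rows that do not move let the fingers close. It gives the time, the measured TCP pose, the force and the opening at its end, in the units of the state.
- sensors.get_state(): the state, without advancing time (a new reading comes with each control period).
- cams.snapshot(name): name is "scene" or "side" or "wrist"; returns the picture (480x640x3 uint8, blue, green, red); there is no depth.
- cams.camera_model(name): a dict with "fx", "fy", "cx", "cy" (pixels), "camera_from_world" (4x4, takes a point from world to camera coordinates). Camera axes: x right, y down, z forward; pixel columns grow to the right and rows downward; lengths in m; the calibration is good to about 2 mm. A picture is of the moment at which its call begins: read the wrist's pose just before it. camera_model takes no time and is no camera call; for the wrist camera it gives the pose at the moment of the call.
- r.finish_job(): hands the job in, once; it reports no verdict.
Trained networks look in the newest picture that a camera, given by its name, has taken for a name from the list of things; names that differ only in an ending like _2 or _b are one class to them, and where a whole thing is asked for, a point or a joint stands for the part that bears it (a point fixed in the world has none). Each returns a list of dicts, best first, with "confidence" (0 to 1); they miss things now and then, are a little off and sometimes report something else, mostly with a low value. They report only what shows in the picture. A call takes as long as a camera call. They do not tell look-alikes from the thing itself.
- cams.trace(camera, name): "mask" (480x640 bool, what is visible of it) and "at" ([column, row] in pixels, amid what is visible of it).
- cams.mark_of(camera, name): "at" ([column, row] in pixels: a listed point, or the origin of a listed thing).
The state is a dict: "clock": time; "q": joint angles; "qd": joint speeds; "joint_torque": joint torques, N m; "tool_pos": TCP position; "eef_rot": TCP orientation; "contact_force": force on the tool from outside, world axes, zero at the start; "moment": the same for the moment, N m; "opening": opening from 0.0 (shut) to 1.0 (fully open).
Only numpy, scipy, OpenCV 4.12 (cv2) and the standard library are available. Lean on these libraries where they do the work, as an engineer would, in place of code of your own. Each camera call takes 0.05 s, during which the arm holds its last target.

## Working session

There is one attempt and no reset: what is moved stays moved. The work goes in short steps, Python scripts to look and compute and a tool call to move; the robot and the scene stay as the last step left them, time stands still between calls to the robot, and variables do not carry over. Pictures are saved under pics/ and viewed, and the job is handed in when it is done.

Besides the shell and the picture viewer there is one more tool, called after ">>>" as name(argument=value, ...) on one line, values as JSON. drive_tool: Moves the arm, as the interface text tells. Its arguments: {"type":"object","properties":{"series":{"type":"array","items":{"type":"array","items":{"type":"array","items":{"type":"number"}}}},"force":{"type":"number"}},"required":["series"]}

```bash
mkdir -p pics
cat > h.py <<'E'
import numpy as np, cv2
from plant import sensors, cams, r
def cm(n):
    m=cams.camera_model(n); return m, np.array(m["camera_from_world"])
def ray(n,px,M=None):
    m,T=M or cm(n); R=T[:3,:3]; c=-R.T@T[:3,3]
    d=R.T@np.array([(px[0]-m["cx"])/m["fx"],(px[1]-m["cy"])/m["fy"],1]); return c,d/np.linalg.norm(d)
def atz(n,px,z,M=None):
    c,d=ray(n,px,M); return c+d*(z-c[2])/d[2]
def tri(rs):
    A=np.zeros((3,3));b=np.zeros(3)
    for c,d in rs:
        P=np.eye(3)-np.outer(d,d);A+=P;b+=P@c
    x=np.linalg.solve(A,b); return x,[np.linalg.norm((np.eye(3)-np.outer(d,d))@(x-c)) for c,d in rs]
def proj(n,p,M=None):
    m,T=M or cm(n); q=T[:3,:3]@np.array(p)+T[:3,3]; return np.array([m["fx"]*q[0]/q[2]+m["cx"],m["fy"]*q[1]/q[2]+m["cy"]])
E
python3 - <<'E'
from h import *
np.set_printoptions(precision=4,suppress=True)
s=sensors.get_state(); print(s["clock"],s["tool_pos"],s["eef_rot"],s["contact_force"],s["opening"],r.grip_depth)
for n in ["scene","side","wrist"]:
    im=cams.snapshot(n); cv2.imwrite(f"pics/{n}0.png",im)
    m,T=cm(n); print(n,m["fx"],"cam at",-T[:3,:3].T@T[:3,3],"fwd",T[2,:3])
    for t in ["relay","relay_top","mouth","socket_a","foam","chassis"]:
        print(t,[(np.round(d["at"],1).tolist(),round(d["confidence"],2)) for d in cams.mark_of(n,t)])
print(sensors.get_state()["clock"])
E
```

```text
0.0 [0.2471 0.5734 0.2379] [ 0.2019  0.9794 -0.0009 -0.0001] [ 0.2409 -0.234  -0.2205] 1.0005295042354776 -0.0187
scene 481.20589735449585 cam at [1.2203 0.3815 0.6703] fwd [-0.6843 -0.343  -0.6435]
relay [([367.6, 251.3], 0.96), ([422.5, 269.1], 0.75), ([422.8, 234.7], 0.57), ([219.5, 211.5], 0.37)]
relay_top [([372.4, 227.1], 0.84), ([425.8, 246.2], 0.8), ([431.3, 212.7], 0.57), ([421.8, 274.6], 0.45)]
mouth [([215.6, 197.9], 0.96)]
socket_a [([261.4, 238.7], 0.91), ([219.0, 209.4], 0.86), ([237.6, 223.5], 0.66)]
foam [([422.0, 272.9], 0.76), ([217.3, 203.2], 0.68), ([429.6, 245.9], 0.29)]
chassis [([240.2, 229.1], 0.74), ([262.2, 238.8], 0.52)]
side 468.6527792618117 cam at [ 0.4035 -0.6649  0.6409] fwd [ 0.1949  0.774  -0.6025]
relay [([273.4, 249.7], 0.89), ([218.5, 230.6], 0.82), ([267.8, 214.6], 0.81)]
relay_top [([266.0, 194.1], 0.78), ([218.2, 212.6], 0.7), ([273.0, 225.2], 0.56)]
mouth [([342.3, 354.2], 0.66)]
socket_a [([337.7, 303.3], 0.91), ([339.3, 330.3], 0.72), ([340.1, 365.3], 0.67)]
foam [([267.5, 221.9], 0.85)]
chassis []
wrist 407.6876392209472 cam at [0.1842 0.6009 0.3843] fwd [ 0.2448 -0.1045 -0.9639]
relay []
relay_top []
mouth []
socket_a []
foam []
chassis []
1.05
```

View pics/scene0.png

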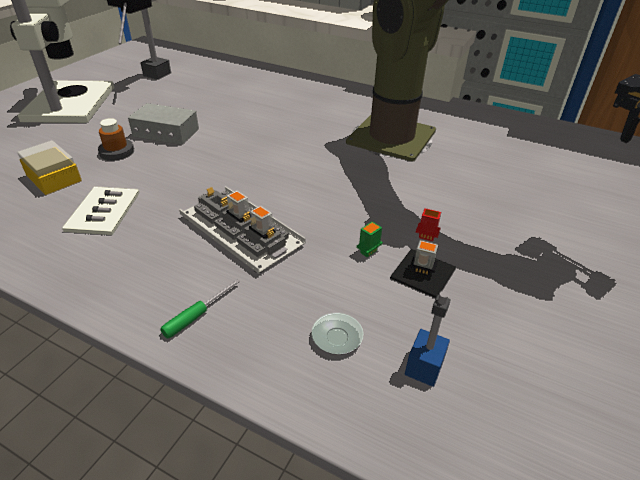

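View pics/side0.png

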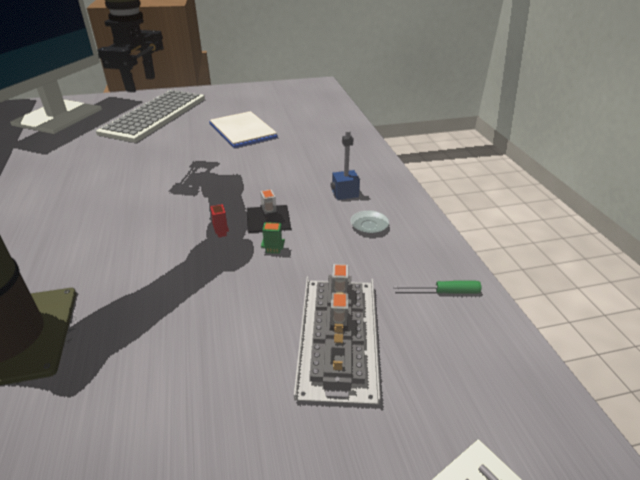

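Run:
```python
import cv2,numpy as np
a=cv2.imread("pics/scene0.png")[170:300,330:470];b=cv2.imread("pics/side0.png")[160:290,180:320]
cv2.imwrite("pics/crop0.png",np.hstack([cv2.resize(a,(400,371),interpolation=3),cv2.resize(b,(400,371),interpolation=3)]))
```

```text
(no output)
```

View pics/crop0.png

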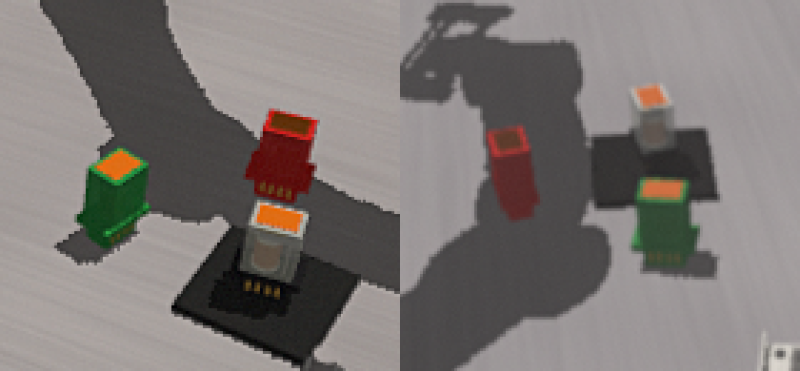

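The three candidates:
- Clear case on the black foam, at scene (426,246) and side (267,195).
- Green look-alike at scene (371,235).
- Red look-alike at scene (430,218).

The clear one on the foam is the spare, and the crop confirms it. The empty socket is the -y-most on the rail, at scene (215,198) and side (340,354).

Run:
```python
from h import *
np.set_printoptions(precision=4,suppress=True)
print("relay top",tri([ray("scene",(425.8,246.2)),ray("side",(266,194.1))]))
print("mouth",tri([ray("scene",(215.6,197.9)),ray("side",(342.3,354.2))]))
for n,z in [("scene",.0),("side",.0)]:
    for t in ["foam","chassis","screwdriver","dish","stand"]:
        d=cams.trace(n,t)
        for e in d[:2]:
            m=e["mask"].astype(np.uint8); c=max(cv2.findContours(m,0,2)[0],key=cv2.contourArea)
            box=cv2.boxPoints(cv2.minAreaRect(c)); ap=cv2.approxPolyDP(c,6,True)[:,0]
            print(n,t,round(e["confidence"],2),np.round(e["at"]),"\n",np.array([atz(n,p,z)[:2] for p in ap]).round(3).tolist())
# yaw from top orange patches
for n,boxs in [("scene",(405,232,450,262)),("side",(252,182,282,206))]:
    im=cv2.imread(f"pics/{n}0.png"); x0,y0,x1,y1=boxs
    s=im[y0:y1,x0:x1].astype(int); m=((s[...,2]>180)&(s[...,0]<90)).astype(np.uint8)
    c=max(cv2.findContours(m,0,1)[0],key=cv2.contourArea)[:,0]+[x0,y0]
    w=np.array([atz(n,p,0.074)[:2] for p in c])*1000
    print(n,cv2.minAreaRect(w.astype(np.float32)))
```

```text
relay top (array([0.5048, 0.2548, 0.0718]), [np.float64(0.0026914964344403364), np.float64(0.0026914964344403295)])
mouth (array([ 0.553 , -0.2086,  0.0516]), [np.float64(0.0008850731353212519), np.float64(0.0008850731353213895)])
scene foam 0.97 [421. 277.] 
 [[0.451, 0.213], [0.548, 0.21], [0.557, 0.3], [0.455, 0.308], [0.454, 0.273], [0.508, 0.271], [0.512, 0.251]]
scene chassis 0.64 [245. 249.] 
 [[0.573, -0.304], [0.662, -0.035], [0.532, 0.005], [0.499, -0.093], [0.537, -0.032], [0.625, -0.059], [0.552, -0.283]]
scene screwdriver 0.63 [188. 317.] 
 [[0.701, -0.053], [0.795, -0.092], [0.868, -0.094], [0.861, -0.073]]
scene dish 0.88 [338. 333.] 
 [[0.721, 0.129], [0.757, 0.146], [0.765, 0.175], [0.746, 0.211], [0.714, 0.217], [0.687, 0.202], [0.677, 0.167]]
scene stand 0.57 [433. 352.] 
 [[0.535, 0.313], [0.74, 0.305], [0.746, 0.353], [0.648, 0.353], [0.639, 0.328], [0.561, 0.328]]
side foam 0.8 [263. 220.] 
 [[0.558, 0.303], [0.535, 0.318], [0.512, 0.252], [0.49, 0.319], [0.463, 0.321], [0.452, 0.224], [0.478, 0.214], [0.498, 0.251], [0.545, 0.21]]
side chassis 0.75 [336. 378.] 
 [[0.546, 0.029], [0.47, -0.236], [0.593, -0.275], [0.672, -0.01], [0.653, -0.009], [0.587, -0.232], [0.498, -0.203], [0.562, 0.007]]
side screwdriver 0.28 [336. 364.] 
 [[0.549, -0.18], [0.556, -0.2]]
side dish 0.89 [370. 219.] 
 [[0.7, 0.225], [0.714, 0.158], [0.775, 0.177], [0.761, 0.237]]
side stand 0.83 [344. 180.] 
 [[0.833, 0.702], [0.752, 0.464], [0.712, 0.438], [0.699, 0.308], [0.748, 0.322]]
side stand 0.67 [270. 205.] 
 [[0.506, 0.394], [0.497, 0.277], [0.517, 0.255], [0.537, 0.361]]
scene ((508.6570129394531, 256.47747802734375), (18.807802200317383, 26.625993728637695), 6.444027900695801)
side ((506.66497802734375, 258.2974853515625), (14.130677223205566, 22.6793155670166), 6.075913906097412)
```

>>> drive_tool(series=[[[26,-32,-3,-0.105,60],[26,-32,-3,-0.105,60],[26,-32,-3,-0.105,60],[26,-32,-3,-0.105,60],[26,-32,-3,-0.105,60],[26,-32,-3,-0.105,60],[26,-32,-3,-0.105,60],[26,-32,-3,-0.105,60],[26,-32,-3,-0.105,60],[25,-29,-3,-0.105,60]]], force=25)

```text
clock: 2.55
tool_pos: [0.5074, 0.2553, 0.2088]
eef_rot: [0.667, 0.745, 0.0, 0.0]
contact_force: [0.5, -0.6, 0.5]
opening: 0.685
```

>>> drive_tool(series=[[[0,0,0,0,60],[0,0,0,0,60]]])

```text
clock: 2.75
tool_pos: [0.5067, 0.2564, 0.2087]
eef_rot: [0.666, 0.746, 0.0, 0.0]
contact_force: [0.4, 0.9, 0.6]
opening: 0.682
```

Run:
```python
from h import *
np.set_printoptions(precision=4,suppress=True)
s=sensors.get_state(); print(s["clock"],s["tool_pos"],s["eef_rot"],s["contact_force"],s["opening"],s["q"])
M=cm("wrist"); np.savez("M1.npz",T=M[1])
im=cams.snapshot("wrist"); cv2.imwrite("pics/wrist1.png",im)
for t in ["relay","relay_top"]:
  for d in cams.mark_of("wrist",t): print(t,np.round(d["at"],1),round(d["confidence"],2),atz("wrist",d["at"],.008 if t=="relay" else .074))
print("red",tri([ray("scene",(430.3,212.7)),ray("side",(218.2,212.6))])[0],"green",tri([ray("scene",(372.4,227.1)),ray("side",(273,225.2))])[0])
```

```text
2.75 [0.5067 0.2564 0.2087] [0.6662 0.7458 0.     0.    ] [0.4408 0.9051 0.5913] 0.6823352069023461 [-0.5824  0.6506  0.0552  1.7818 -0.0512  0.7105 -0.3871]
relay [317.9 207.8] 0.96 [0.5034 0.2625 0.008 ]
relay [295.1 331.2] 0.63 [0.4958 0.1436 0.008 ]
relay [189.2 225. ] 0.62 [0.3938 0.2343 0.008 ]
relay_top [290.7 368.6] 0.81 [0.4958 0.1462 0.074 ]
relay_top [161.  244.8] 0.61 [0.3939 0.235  0.074 ]
relay_top [318.1 227.3] 0.57 [0.5038 0.261  0.074 ]
red [0.3902 0.2261 0.0612] green [0.4999 0.1403 0.0675]
```

View pics/wrist1.png

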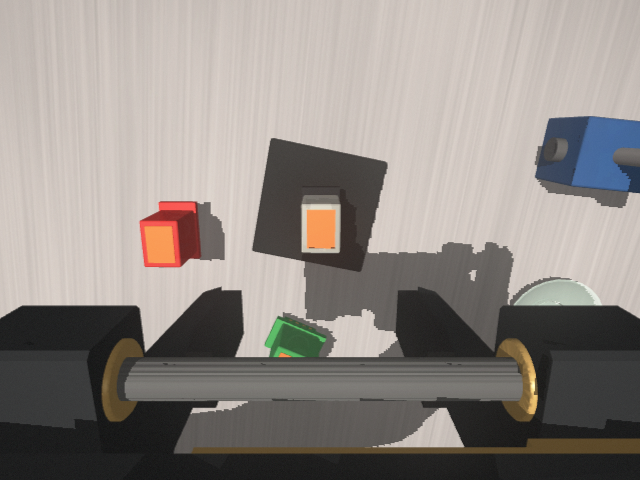

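The wrist picture shows the clear relay at (320,228) on the foam, square to the jaws. The red one is at (160,243), the green one at (295,340). I'll measure its top precisely.

Run:
```python
from h import *
im=cv2.imread("pics/wrist1.png").astype(int)
s=im[190:270,290:355]; m=((s[...,2]>180)&(s[...,0]<110)).astype(np.uint8)
c=max(cv2.findContours(m,0,1)[0],key=cv2.contourArea)[:,0]+[290,190]
print(cv2.minAreaRect(c))
w=np.array([atz("wrist",p,0.074)[:2] for p in c])*1000
print(cv2.minAreaRect(w.astype(np.float32)))
# case top outline corners approx (302.. 340, 205..253)
g=((s.min(-1)>120)|(m>0)).astype(np.uint8); c=max(cv2.findContours(g,0,1)[0],key=cv2.contourArea)[:,0]+[290,190]
print(cv2.boundingRect(c))
st=sensors.get_state(); print(2*np.arctan2(st["eef_rot"][1],st["eef_rot"][0])*180/np.pi)
```

```text
((320.5, 228.5), (37.0, 27.0), 90.0)
((505.6535949707031, 260.1680908203125), (19.307472229003906, 26.85757827758789), 6.754916191101074)
(301, 204, 39, 49)
96.72058529928559
```

>>> drive_tool(series=[[[-1,4,-30,0,60],[0,0,-30,0,60],[0,0,-30,0,60],[0,0,-30,0,60],[0,0,-25,0,60],[0,0,-15,0,60],[0,0,-10,0,60],[0,0,0,0,60],[0,0,0,0,20],[0,0,0,0,20]]], force=30)

```text
clock: 3.9
tool_pos: [0.506, 0.2615, 0.0399]
eef_rot: [0.666, 0.746, 0.001, 0.0]
contact_force: [0.0, 0.3, -0.5]
opening: 0.525
```

>>> drive_tool(series=[[[0,0,0,0,20],[0,0,0,0,20],[0,0,0,0,20],[0,0,0,0,20]]])

```text
clock: 4.3
tool_pos: [0.5057, 0.2612, 0.0393]
eef_rot: [0.666, 0.746, 0.001, 0.0]
contact_force: [-0.2, 0.3, 4.8]
opening: 0.318
```

Run:
```python
from h import *
s=sensors.get_state(); print(s)
cv2.imwrite("pics/wrist2.png",cams.snapshot("wrist"))
```

```text
{'clock': 4.3, 'q': array([-0.57308685,  0.91952705,  0.02626962,  1.87089679, -0.06068041,
        0.35071692, -0.38626276]), 'qd': array([ 0.00108949, -0.00089706, -0.00286222, -0.00038788,  0.00133312,
       -0.0003245 ,  0.00037491]), 'joint_torque': array([ 4.27496759e-02, -5.10732472e+01,  1.81679606e+00, -6.35937363e+00,
       -1.00503489e-02, -6.43593888e-02,  1.58765764e-03]), 'tool_pos': array([0.50571695, 0.26123524, 0.03926741]), 'eef_rot': array([6.65701994e-01, 7.46217453e-01, 5.73780856e-04, 1.96873646e-04]), 'contact_force': array([-0.18281713,  0.31682378,  4.7589756 ]), 'moment': array([-0.07244349,  0.10484436,  0.03033238]), 'opening': 0.3178674762426127}
```

View pics/wrist2.png

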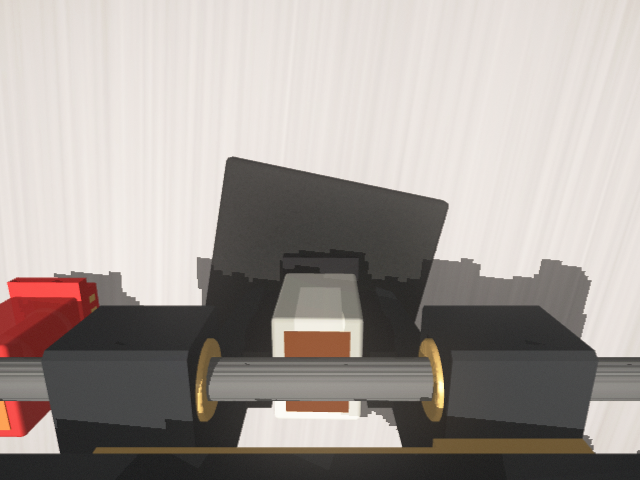

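>>> drive_tool(series=[[[0,0,10,0,20],[0,0,20,0,20],[0,0,40,0,20],[0,-10,50,-0.04,20],[4,-30,50,-0.06,20],[6,-45,40,-0.06,20],[6,-45,0,-0.06,20],[6,-45,0,-0.06,20],[6,-45,0,-0.06,20],[6,-45,0,-0.065,20]]])

```text
clock: 5.35
tool_pos: [0.5371, 0.0067, 0.234]
eef_rot: [0.803, 0.596, -0.0, -0.0]
contact_force: [0.7, 0.3, -0.9]
opening: 0.317
```

>>> drive_tool(series=[[[6,-45,0,0,20],[6,-45,0,0,20],[2,-45,0,0,20],[0,-40,0,0,20],[0,-20,0,0,20],[0,-10,0,0,20],[0,0,0,0,20],[0,0,0,0,20]]])

```text
clock: 6.15
tool_pos: [0.5518, -0.1946, 0.2335]
eef_rot: [0.802, 0.598, 0.0, -0.001]
contact_force: [-0.0, -0.3, -1.1]
opening: 0.318
```

Run:
```python
from h import *
np.set_printoptions(precision=4,suppress=True)
s=sensors.get_state(); print(s["clock"],s["tool_pos"],s["eef_rot"],s["contact_force"],s["opening"],s["q"])
M=cm("wrist"); np.savez("M3.npz",T=M[1])
im=cams.snapshot("wrist"); cv2.imwrite("pics/wrist3.png",im)
for t in ["mouth","socket_a","chassis"]:
  for d in cams.mark_of("wrist",t): print(t,np.round(d["at"],1),round(d["confidence"],2),atz("wrist",d["at"],.044 if t=="mouth" else .018))
for n in ["scene","side"]:
  cv2.imwrite(f"pics/{n}3.png",cams.snapshot(n))
  for d in cams.mark_of(n,"mouth"): print(n,np.round(d["at"],1),round(d["confidence"],2),atz(n,d["at"],.044))
```

```text
6.15 [ 0.5518 -0.1946  0.2335] [ 0.8015  0.5979  0.0004 -0.0008] [-0.0022 -0.3345 -1.1498] 0.3179159484682201 [ 0.1968  0.642   0.1103  1.7049 -0.0941  0.8005  0.062 ]
mouth [322.7 232.5] 0.6 [ 0.5501 -0.2094  0.044 ]
mouth [319.8  39.2] 0.25 [ 0.59   -0.0655  0.044 ]
socket_a [317.1 221.5] 0.7 [ 0.5465 -0.2047  0.018 ]
socket_a [321.9 139.3] 0.61 [ 0.5711 -0.1366  0.018 ]
socket_a [318.2  37.8] 0.55 [ 0.5906 -0.0596  0.018 ]
scene [216.5 196.7] 0.69 [ 0.5391 -0.2166  0.044 ]
side [338.4 353.9] 0.78 [ 0.5496 -0.2014  0.044 ]
```

View pics/wrist3.png

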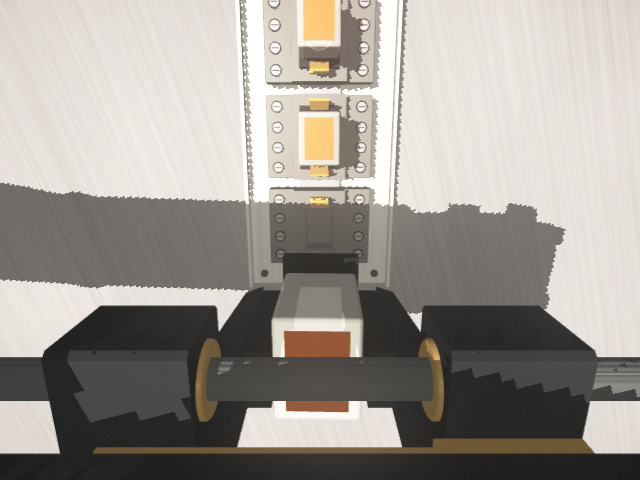

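Run:
```python
from h import *
im=cv2.imread("pics/wrist3.png")[0:300,230:420]
im=cv2.convertScaleAbs(im,alpha=1.3,beta=10)
cv2.imwrite("pics/c3.png",cv2.resize(im[150:300],(760,600),interpolation=3))
```

```text
(no output)
```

View pics/c3.png

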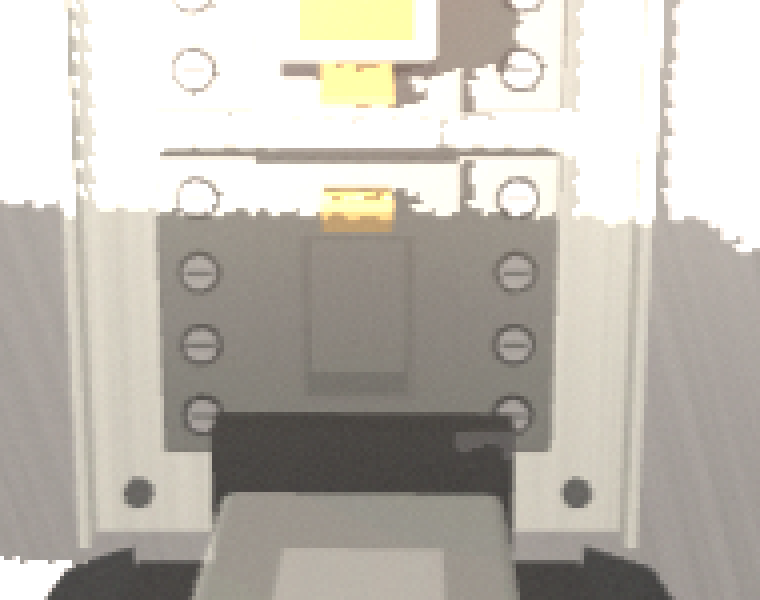

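Run:
```python
from h import *
np.set_printoptions(precision=4,suppress=True)
m,_=cm("wrist"); M=(m,np.load("M3.npz")["T"])
P=[(230+303.5/4,150+236/4),(230+413/4,150+236/4),(230+410/4,150+395/4),(230+305/4,150+395/4)]
c,d=M[1],0; print("cam",-M[1][:3,:3].T@M[1][:3,3])
for z in (.038,.043,.048,.053):
    W=np.array([atz("wrist",p,z,M)[:2] for p in P])
    u=W[1]-W[0]; u2=W[2]-W[3]; v=W[0]-W[3]
    print(z,W.mean(0),"w",np.linalg.norm(u),np.linalg.norm(u2),"l",np.linalg.norm(v),"yaw",np.degrees(np.arctan2(u[1],u[0])),np.degrees(np.arctan2(v[1],v[0]))-90)
# screws: columns left (crop 199,272)(201,346)(202,414); right (516,272)(514,346)
# tray edges left (75,210)->(85,545); right (648,210)->(634,545)  at tray edge height
for a,b in [((75,210),(85,545)),((648,210),(634,545)),((160,215),(165,450)),((557,215),(551,450))]:
    w=[atz("wrist",(230+x/4,150+y/4),.02,M)[:2] for x,y in (a,b)]; v=w[0]-w[1]; print(np.degrees(np.arctan2(v[1],v[0]))-90,w)
s=sensors.get_state(); print("tool y deg",np.degrees(2*np.arctan2(s["eef_rot"][1],s["eef_rot"][0]))-90)
# refine mouth rays
print(tri([ray("scene",(216,197.3)),ray("side",(340.3,354)),ray("wrist",np.mean(P,0),M)]))
```

```text
cam [ 0.571  -0.1294  0.3792]
0.038 [ 0.5476 -0.2075] w 0.023228370620646824 0.02287163588774586 l 0.03512001495429622 yaw -16.513610544441857 -16.488396890206587
0.043 [ 0.548  -0.2064] w 0.022887938628977332 0.022536432154123563 l 0.034605300563278006 yaw -16.513610544441878 -16.488396890206587
0.048 [ 0.5483 -0.2052] w 0.022547506637307847 0.02220122842050126 l 0.03409058617225985 yaw -16.513610544441967 -16.48839689020673
0.053 [ 0.5487 -0.2041] w 0.02220707464563857 0.02186602468687896 l 0.033575871781241634 yaw -16.513610544441825 -16.48839689020653
-17.450187891181997 [array([ 0.493 , -0.1704]), array([ 0.4691, -0.2464])]
-16.1929394255243 [array([ 0.6152, -0.2066]), array([ 0.593 , -0.2831])]
-17.14812152837257 [array([ 0.5108, -0.1769]), array([ 0.4946, -0.2294])]
-16.114403869474202 [array([ 0.5955, -0.202 ]), array([ 0.5802, -0.2548])]
tool y deg -16.625772705340623
(array([ 0.55  , -0.2068,  0.0513]), [np.float64(0.0018725748919432028), np.float64(0.0013045402667717953), np.float64(0.0028173721854036883)])
```

Run:
```python
import cv2,numpy as np
a=cv2.imread("pics/scene0.png")[180:235,180:255];b=cv2.imread("pics/side0.png")[320:400,300:380]
cv2.imwrite("pics/c4.png",np.hstack([cv2.resize(a,(400,400),interpolation=3),cv2.resize(b,(400,400),interpolation=3)]))
```

```text
(no output)
```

View pics/c4.png

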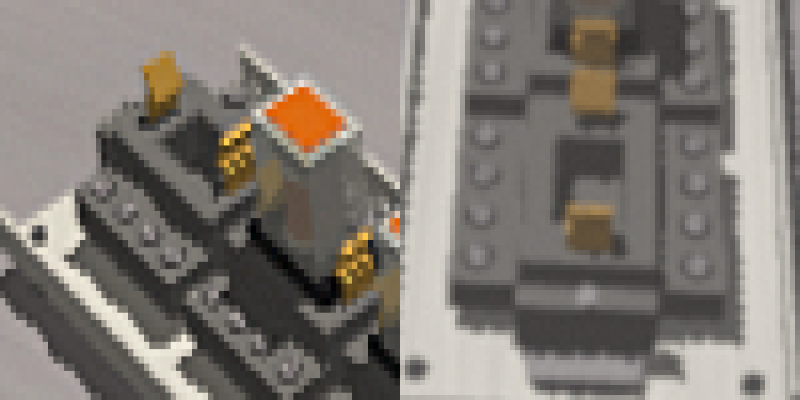

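>>> drive_tool(series=[[[-3.4,-10.3,-30,0,20],[0,0,-30,0,20],[0,0,-30,0,20],[0,0,-25,0,20],[0,0,-15,0,20],[0,0,-10,0,20],[0,0,-5,0,20],[0,0,0,0,20],[0,0,0,0,20]]])

```text
clock: 7.45
tool_pos: [0.5488, -0.2071, 0.0893]
eef_rot: [0.802, 0.597, 0.0, 0.001]
contact_force: [-0.0, 0.8, -1.0]
opening: 0.314
```

Run:
```python
from h import *
np.set_printoptions(precision=4,suppress=True)
s=sensors.get_state(); print(s["clock"],s["tool_pos"],s["eef_rot"],s["contact_force"],s["opening"])
o=[]
for n in ["scene","side"]:
  im=cams.snapshot(n); cv2.imwrite(f"pics/{n}5.png",im)
  p=s["tool_pos"]; c=proj(n,p).astype(int); print(n,c)
  o.append(cv2.resize(im[c[1]-40:c[1]+40,c[0]-40:c[0]+40],(400,400),interpolation=3))
  for t in ("relay_top","shoulder","mouth"):
    for d in cams.mark_of(n,t)[:4]: print(n,t,np.round(d["at"],1),round(d["confidence"],2))
  print("expect top",proj(n,p+[0,0,.0347]),"shoulder",proj(n,p-[0,0,.0133]))
cv2.imwrite("pics/c5.png",np.hstack(o))
```

```text
7.45 [ 0.5488 -0.2071  0.0893] [0.8022 0.5971 0.0004 0.0006] [-0.0002  0.8333 -0.9971] 0.31449016104200644
scene [214 182]
scene relay_top [435.4 213.2] 0.9
scene relay_top [214.3 168.7] 0.68
scene relay_top [368.9 225.8] 0.57
scene shoulder [428.6 228.1] 0.81
scene shoulder [363.8 246.6] 0.62
scene mouth [215.9 195.5] 0.83
expect top [212.9246 169.1391] shoulder [215.6217 188.088 ]
side [339 337]
side relay_top [272.8 224.2] 0.89
side relay_top [338.6 323.8] 0.85
side relay_top [217.2 213.9] 0.57
side shoulder [271.1 246.1] 0.89
side shoulder [337.7 344.2] 0.76
side shoulder [222.6 226.7] 0.73
side mouth [341.9 357.4] 0.6
expect top [340.464  321.8899] shoulder [339.4792 343.3753]
```

View pics/c5.png

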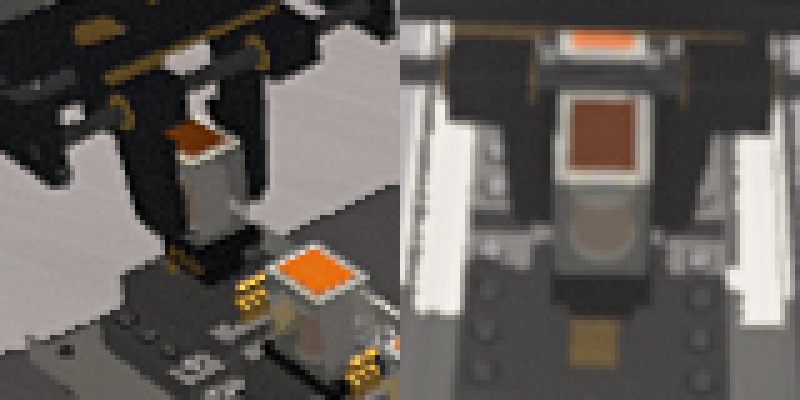

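Run:
```python
from h import *
np.set_printoptions(precision=4,suppress=True)
print("clip -y",tri([ray("scene",(210.4,191.7)),ray("side",(338,365.4))]))
print("clip +y",tri([ray("scene",(224.6,201.7)),ray("side",(338.6,338))]))
print("held top",tri([ray("scene",(214.3,168.7)),ray("side",(338.6,323.8))]))
s=sensors.get_state(); print(s["clock"],s["tool_pos"],s["contact_force"])
```

```text
clip -y (array([ 0.5408, -0.2304,  0.054 ]), [np.float64(0.00016884875775324997), np.float64(0.00016884875775331697)])
clip +y (array([ 0.5565, -0.1796,  0.0548]), [np.float64(0.0009014089559613302), np.float64(0.0009014089559612962)])
held top (array([ 0.545 , -0.2078,  0.1223]), [np.float64(0.0009613178117332168), np.float64(0.0009613178117330535)])
7.85 [ 0.5484 -0.2069  0.0888] [-0.2335  1.113   0.0499]
```

>>> drive_tool(series=[[[0,2,-2,0,20],[0,0,-1,0,20],[0,0,0,0,20],[0,0,0,0,20]]])

```text
clock: 8.25
tool_pos: [0.5482, -0.2049, 0.0855]
eef_rot: [0.802, 0.597, -0.0, -0.0]
contact_force: [0.5, -0.3, -1.8]
opening: 0.317
```

Run:
```python
from h import *
np.set_printoptions(precision=2,suppress=True)
d=np.array([.286,.958,0])
for n in ("scene","side"):
  for z in (.054,): print(n,[proj(n,np.array([.548,-.206,z])+k*d*.0265) for k in (-1,1)])
```

```text
scene [array([210.23, 191.45]), array([224.87, 201.43])]
side [array([338.  , 366.01]), array([338.69, 339.19])]
```

>>> drive_tool(series=[[[0,0,-2,0,20],[0,0,-2,0,20],[0,0,-1,0,20],[0,0,-1,0,20],[0,0,0,0,20]]])

```text
clock: 8.75
tool_pos: [0.5482, -0.2049, 0.0794]
eef_rot: [0.802, 0.597, -0.0, -0.0]
contact_force: [-0.4, 0.0, -0.9]
opening: 0.312
```

>>> drive_tool(series=[[[0,0,-1,0,20],[0,0,-1,0,20],[0,0,0,0,20]]])

```text
clock: 9.05
tool_pos: [0.5484, -0.2048, 0.0777]
eef_rot: [0.802, 0.597, 0.0, 0.0]
contact_force: [-0.3, 1.2, 0.9]
opening: 0.318
```

>>> drive_tool(series=[[[0,0,-1,0,20],[0,0,-1,0,20],[0,0,0,0,20]]])

```text
clock: 9.35
tool_pos: [0.5486, -0.2045, 0.0755]
eef_rot: [0.802, 0.597, 0.0, 0.0]
contact_force: [0.7, 2.4, -0.9]
opening: 0.315
```

>>> drive_tool(series=[[[0,0,-1,0,20],[0,0,-1,0,20],[0,0,0,0,20]]])

```text
clock: 9.65
tool_pos: [0.5488, -0.2044, 0.0745]
eef_rot: [0.802, 0.597, 0.001, 0.0]
contact_force: [-0.1, 2.7, 8.8]
opening: 0.318
```

>>> drive_tool(series=[[[0,0,-1,0,20],[0,0,-1,0,20],[0,0,0,0,20]]])

```text
clock: 9.95
tool_pos: [0.5492, -0.2043, 0.074]
eef_rot: [0.802, 0.597, 0.001, 0.001]
contact_force: [-2.8, 4.3, 20.8]
opening: 0.313
```

>>> drive_tool(series=[[[0,0,-1,0,20],[0,0,-1,0,20],[0,0,0,0,20]]])

```text
clock: 10.25
tool_pos: [0.5498, -0.2034, 0.0727]
eef_rot: [0.802, 0.598, 0.002, 0.0]
contact_force: [-3.0, 6.6, 25.3]
opening: 0.314
```

>>> drive_tool(series=[[[0,0,3,0,20],[0,1,2,0,20],[0,0,0,0,20],[0,0,0,0,20]]])

```text
clock: 10.65
tool_pos: [0.5485, -0.2034, 0.0744]
eef_rot: [0.802, 0.597, 0.0, -0.0]
contact_force: [2.4, 4.0, 2.5]
opening: 0.313
```

Run:
```python
from h import *
np.set_printoptions(precision=4,suppress=True)
s=sensors.get_state(); print(s["clock"],s["tool_pos"],s["eef_rot"],s["contact_force"],s["moment"])
o=[]
for n in ["scene","side"]:
  im=cams.snapshot(n); cv2.imwrite(f"pics/{n}6.png",im)
  p=s["tool_pos"]-[0,0,.02]; c=proj(n,p).astype(int); print(n,c)
  im=cv2.convertScaleAbs(im,alpha=1.6,beta=10)
  o.append(cv2.resize(im[c[1]-30:c[1]+30,c[0]-30:c[0]+30],(400,400),interpolation=3))
cv2.imwrite("pics/c6.png",np.hstack(o))
cv2.imwrite("pics/wrist6.png",cams.snapshot("wrist"))
```

```text
10.65 [ 0.5485 -0.2034  0.0744] [ 0.802   0.5973  0.0003 -0.0002] [2.3957 4.0415 2.4803] [ 0.8015 -0.209   0.0476]
scene [218 196]
side [338 350]
```

View pics/c6.png

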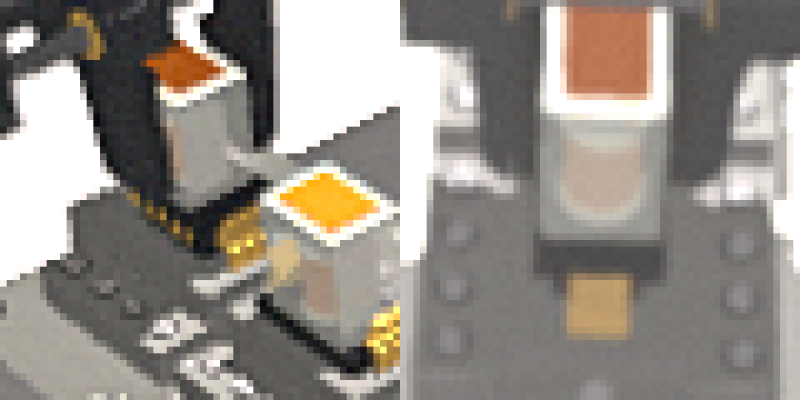

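View pics/wrist6.png

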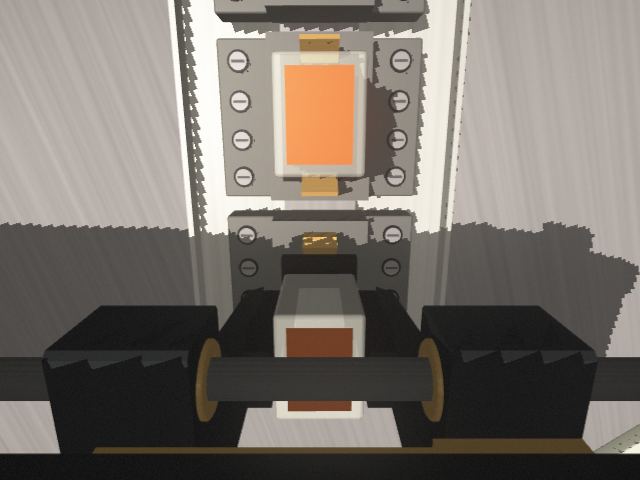

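>>> drive_tool(series=[[[0.3,1,0,0,20],[0,0,0,0,20],[0,0,0,0,20]]])

```text
clock: 11.1
tool_pos: [0.5485, -0.2033, 0.0744]
eef_rot: [0.802, 0.597, -0.0, 0.0]
contact_force: [0.9, 3.2, -0.2]
opening: 0.317
```

>>> drive_tool(series=[[[0.3,1,0,0,20],[0,0,0,0,20],[0,0,0,0,20]]])

```text
clock: 11.4
tool_pos: [0.5483, -0.2026, 0.0744]
eef_rot: [0.802, 0.597, -0.001, 0.0]
contact_force: [0.6, 0.7, -0.5]
opening: 0.314
```

>>> drive_tool(series=[[[0,0,-1,0,20],[0,0,-1,0,20],[0,0,0,0,20]]])

```text
clock: 11.7
tool_pos: [0.5485, -0.2023, 0.073]
eef_rot: [0.802, 0.597, -0.0, 0.0]
contact_force: [-0.7, 1.1, 3.7]
opening: 0.316
```

>>> drive_tool(series=[[[0,0,-1,0,20],[0,0,0,0,20]]])

```text
clock: 11.9
tool_pos: [0.5486, -0.2023, 0.0727]
eef_rot: [0.802, 0.597, -0.0, 0.0]
contact_force: [-3.2, 1.2, 10.3]
opening: 0.314
```

>>> drive_tool(series=[[[0,0,-1,0,20],[0,0,0,0,20]]])

```text
clock: 12.1
tool_pos: [0.5487, -0.2021, 0.0723]
eef_rot: [0.802, 0.597, 0.0, 0.0]
contact_force: [-2.4, 2.1, 15.2]
opening: 0.318
```

>>> drive_tool(series=[[[-0.7,0.3,0,0,20],[0,0,0,0,20],[0,0,0,0,20]]])

```text
clock: 12.4
tool_pos: [0.5487, -0.2021, 0.0724]
eef_rot: [0.802, 0.597, 0.0, 0.001]
contact_force: [-2.0, 1.8, 13.6]
opening: 0.313
```

>>> drive_tool(series=[[[-0.7,0,0,0,20],[0,0,0,0,20],[0,0,0,0,20]]])

```text
clock: 12.7
tool_pos: [0.5486, -0.2021, 0.0724]
eef_rot: [0.802, 0.597, 0.001, 0.001]
contact_force: [-0.7, 1.9, 13.0]
opening: 0.316
```

Run:
```python
from h import *
np.set_printoptions(precision=4,suppress=True)
res={}
for n,box in (("scene",(225,185,275,225)),("side",(325,255,355,315))):
    im=cv2.imread(f"pics/{n}0.png").astype(int);x0,y0,x1,y1=box
    s=im[y0:y1,x0:x1]; m=((s[...,2]>170)&(s[...,0]<110)&(s[...,1]<150)).astype(np.uint8)
    k,l,st,ce=cv2.connectedComponentsWithStats(m); res[n]=sorted([tuple(c+[x0,y0]) for c,t in zip(ce[1:],st[1:]) if t[4]>25],key=lambda c:c[0] if n=="scene" else -c[1])
    print(n,res[n])
for a,b in zip(res["scene"],res["side"]): print(tri([ray("scene",a),ray("side",b)]))
```

```text
scene [(np.float64(236.62666666666667), np.float64(195.85333333333332)), (np.float64(260.44827586206895), np.float64(211.4367816091954))]
side [(np.float64(339.5), np.float64(299.5)), (np.float64(340.0377358490566), np.float64(269.9433962264151))]
(array([ 0.5699, -0.1339,  0.0944]), [np.float64(0.0013854307640367835), np.float64(0.001385430764036814)])
(array([ 0.5908, -0.0624,  0.0942]), [np.float64(0.0013885162498179808), np.float64(0.0013885162498179485)])
```

>>> drive_tool(series=[[[0.5,0,3,0,20],[0.3,0,1.5,0,20],[0,0,0,0,20]]])

```text
clock: 13.0
tool_pos: [0.5479, -0.2018, 0.075]
eef_rot: [0.802, 0.597, -0.0, -0.0]
contact_force: [1.0, -0.3, -1.5]
opening: 0.319
```

>>> drive_tool(series=[[[0.3,1,0,0,20],[0,0,0,0,20]]])

```text
clock: 13.2
tool_pos: [0.5481, -0.2007, 0.0747]
eef_rot: [0.802, 0.597, -0.0, -0.0]
contact_force: [-0.4, -1.1, -0.9]
opening: 0.315
```

>>> drive_tool(series=[[[0.3,1,0,0,20],[0,0,0,0,20]]])

```text
clock: 13.4
tool_pos: [0.5486, -0.1997, 0.0749]
eef_rot: [0.802, 0.597, -0.0, -0.0]
contact_force: [-0.5, -0.7, -0.7]
opening: 0.313
```

>>> drive_tool(series=[[[0.3,1,0,0,20],[0,0,0,0,20]]])

```text
clock: 13.6
tool_pos: [0.5491, -0.1986, 0.0751]
eef_rot: [0.802, 0.597, -0.0, 0.0]
contact_force: [-0.4, 0.2, -1.7]
opening: 0.313
```

>>> drive_tool(series=[[[0.3,1,0,0,20],[0,0,0,0,20]]])

```text
clock: 13.8
tool_pos: [0.5492, -0.1984, 0.0751]
eef_rot: [0.802, 0.597, -0.0, 0.0]
contact_force: [-0.9, -3.0, -0.6]
opening: 0.313
```

>>> drive_tool(series=[[[0.3,1,0,0,20],[0,0,0,0,20]]])

```text
clock: 14.0
tool_pos: [0.5492, -0.1982, 0.0751]
eef_rot: [0.802, 0.597, -0.001, 0.001]
contact_force: [-1.6, -4.6, -0.7]
opening: 0.315
```

Run:
```python
from h import *
np.set_printoptions(precision=4,suppress=True)
s=sensors.get_state(); print(s["clock"],s["tool_pos"],s["contact_force"],s["moment"])
o=[]
for n in ["scene","side"]:
  im=cams.snapshot(n); cv2.imwrite(f"pics/{n}7.png",im)
  c=proj(n,[.5485,-.205,.055]).astype(int); print(n,c)
  im=cv2.convertScaleAbs(im,alpha=1.8,beta=15)
  o.append(cv2.resize(im[c[1]-25:c[1]+25,c[0]-25:c[0]+25],(400,400),interpolation=3))
cv2.imwrite("pics/c7.png",np.hstack(o))
im=cams.snapshot("wrist");cv2.imwrite("pics/wrist7.png",im)
```

```text
14.0 [ 0.5492 -0.1982  0.0751] [-1.6412 -4.5899 -0.6546] [-1.1524  0.4926 -0.0166]
scene [217 196]
side [338 351]
```

View pics/c7.png

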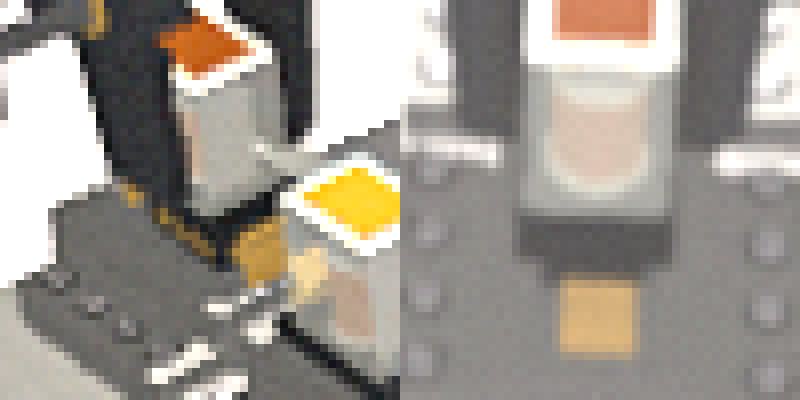

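>>> drive_tool(series=[[[-0.6,-2,0,0,20],[-0.6,-2,0,0,20],[0,0,0,0,20]]])

```text
clock: 14.45
tool_pos: [0.5488, -0.2002, 0.0752]
eef_rot: [0.802, 0.597, 0.0, -0.0]
contact_force: [-0.8, -0.6, -0.3]
opening: 0.316
```

>>> drive_tool(series=[[[1,-0.3,0,0,20],[0,0,0,0,20]]])

```text
clock: 14.65
tool_pos: [0.5498, -0.2005, 0.0751]
eef_rot: [0.802, 0.597, 0.0, -0.0]
contact_force: [-0.4, -0.5, 0.1]
opening: 0.318
```

>>> drive_tool(series=[[[1,-0.3,0,0,20],[0,0,0,0,20]]])

```text
clock: 14.85
tool_pos: [0.5508, -0.2011, 0.0751]
eef_rot: [0.802, 0.597, 0.0, 0.0]
contact_force: [-0.5, -0.8, -0.8]
opening: 0.314
```

>>> drive_tool(series=[[[1,-0.3,0,0,20],[0,0,0,0,20]]])

```text
clock: 15.05
tool_pos: [0.5517, -0.2015, 0.0751]
eef_rot: [0.802, 0.597, 0.0, 0.0]
contact_force: [-0.9, -0.9, 0.1]
opening: 0.316
```

>>> drive_tool(series=[[[1,-0.3,0,0,20],[0,0,0,0,20]]])

```text
clock: 15.25
tool_pos: [0.5518, -0.2016, 0.075]
eef_rot: [0.802, 0.597, -0.0, -0.001]
contact_force: [-2.1, 0.5, 1.0]
opening: 0.313
```

>>> drive_tool(series=[[[1,-0.3,0,0,20],[0,0,0,0,20]]])

```text
clock: 15.45
tool_pos: [0.5519, -0.2016, 0.0749]
eef_rot: [0.802, 0.597, -0.001, -0.001]
contact_force: [-4.9, 1.7, 3.4]
opening: 0.316
```

>>> drive_tool(series=[[[-2,0.6,0,0,20],[-2,0.6,0,0,20],[-1,0.3,0,0,20],[0,0,0,0,20]]])

```text
clock: 15.85
tool_pos: [0.5496, -0.2009, 0.0754]
eef_rot: [0.802, 0.597, 0.001, 0.001]
contact_force: [0.1, -0.6, -0.4]
opening: 0.317
```

>>> drive_tool(series=[[[-1,0.3,0,0,20],[0,0,0,0,20]]])

```text
clock: 16.05
tool_pos: [0.5478, -0.2005, 0.0752]
eef_rot: [0.802, 0.597, 0.0, 0.0]
contact_force: [1.0, -0.6, -0.1]
opening: 0.311
```

>>> drive_tool(series=[[[-1,0.3,0,0,20],[0,0,0,0,20]]])

```text
clock: 16.25
tool_pos: [0.5474, -0.2003, 0.0753]
eef_rot: [0.802, 0.597, 0.001, 0.001]
contact_force: [2.3, -2.0, -2.0]
opening: 0.317
```

>>> drive_tool(series=[[[-1,0.3,0,0,20],[0,0,0,0,20]]])

```text
clock: 16.45
tool_pos: [0.5472, -0.2002, 0.0753]
eef_rot: [0.802, 0.597, 0.001, 0.002]
contact_force: [4.7, -3.0, -3.8]
opening: 0.317
```

>>> drive_tool(series=[[[2,-0.6,0,0,20],[1.5,-0.4,0,0,20],[0,0,0,0,20],[0,0,0,0,20]]])

```text
clock: 16.85
tool_pos: [0.5479, -0.2004, 0.0749]
eef_rot: [0.802, 0.597, -0.001, -0.001]
contact_force: [-0.5, -0.7, -0.2]
opening: 0.315
```

>>> drive_tool(series=[[[1.7,-0.6,0,0,20],[0,0,0,0,20],[0,0,0,0,20]]])

```text
clock: 17.15
tool_pos: [0.5505, -0.2013, 0.075]
eef_rot: [0.802, 0.597, -0.0, -0.0]
contact_force: [-0.3, -0.1, -1.1]
opening: 0.315
```

>>> drive_tool(series=[[[0,0,-1,0,20],[0,0,-1,0,20],[0,0,0,0,20]]])

```text
clock: 17.45
tool_pos: [0.5503, -0.2013, 0.073]
eef_rot: [0.802, 0.597, -0.0, -0.0]
contact_force: [-1.6, -0.6, 0.7]
opening: 0.32
```

>>> drive_tool(series=[[[0,0,-1,0,20],[0,0,0,0,20]]])

```text
clock: 17.65
tool_pos: [0.5503, -0.2013, 0.072]
eef_rot: [0.802, 0.597, -0.0, -0.0]
contact_force: [-2.4, -0.8, 0.9]
opening: 0.317
```

>>> drive_tool(series=[[[0,0,-1,0,20],[0,0,0,0,20]]])

```text
clock: 17.85
tool_pos: [0.5503, -0.2012, 0.071]
eef_rot: [0.802, 0.597, -0.0, -0.0]
contact_force: [-3.6, 0.1, 2.8]
opening: 0.315
```

>>> drive_tool(series=[[[-0.7,0.2,-1,0,20],[0,0,0,0,20]]])

```text
clock: 18.05
tool_pos: [0.5503, -0.2011, 0.0702]
eef_rot: [0.802, 0.597, 0.0, 0.0]
contact_force: [-1.6, 0.0, 3.1]
opening: 0.315
```

>>> drive_tool(series=[[[0,0,-1,0,20],[0,0,-1,0,20],[0,0,0,0,20]]])

```text
clock: 18.35
tool_pos: [0.5503, -0.2011, 0.0684]
eef_rot: [0.802, 0.597, 0.0, 0.0]
contact_force: [-3.3, -0.3, 5.3]
opening: 0.317
```

>>> drive_tool(series=[[[0,0,-1,0,20],[0,0,-1,0,20],[0,0,0,0,20]]])

```text
clock: 18.65
tool_pos: [0.5502, -0.2014, 0.0661]
eef_rot: [0.802, 0.597, 0.0, 0.0]
contact_force: [-1.2, -0.5, -0.2]
opening: 0.317
```

>>> drive_tool(series=[[[0,0,-1,0,20],[0,0,-1,0,20],[0,0,0,0,20]]])

```text
clock: 18.95
tool_pos: [0.5503, -0.2011, 0.0638]
eef_rot: [0.802, 0.597, 0.0, 0.0]
contact_force: [-1.4, -1.1, 1.7]
opening: 0.314
```

>>> drive_tool(series=[[[0,0,-1,0,20],[0,0,-1,0,20],[0,0,0,0,20]]])

```text
clock: 19.25
tool_pos: [0.5502, -0.2011, 0.0619]
eef_rot: [0.802, 0.597, 0.0, 0.0]
contact_force: [-0.4, -0.5, 0.3]
opening: 0.312
```

>>> drive_tool(series=[[[0,0,-1,0,20],[0,0,-1,0,20],[0,0,0,0,20]]])

```text
clock: 19.55
tool_pos: [0.5502, -0.2011, 0.0599]
eef_rot: [0.802, 0.597, 0.0, 0.0]
contact_force: [-0.5, 0.0, 0.9]
opening: 0.316
```

>>> drive_tool(series=[[[0,0,-1,0,20],[0,0,-1,0,20],[0,0,0,0,20]]])

```text
clock: 19.85
tool_pos: [0.5502, -0.2013, 0.0596]
eef_rot: [0.802, 0.597, 0.0, 0.0]
contact_force: [-3.5, 0.3, 13.7]
opening: 0.316
```

>>> drive_tool(series=[[[0,0,-1,0,20],[0,0,0,0,20]]])

```text
clock: 20.05
tool_pos: [0.5501, -0.2017, 0.0592]
eef_rot: [0.802, 0.597, 0.0, 0.0]
contact_force: [-4.5, 0.8, 19.1]
opening: 0.316
```

>>> drive_tool(series=[[[0,0,-1,0,20],[0,0,0,0,20]]])

```text
clock: 20.25
tool_pos: [0.55, -0.202, 0.0587]
eef_rot: [0.802, 0.597, 0.0, 0.001]
contact_force: [-5.9, 0.5, 22.3]
opening: 0.312
```

Run:
```python
from h import *
np.set_printoptions(precision=4,suppress=True)
s=sensors.get_state(); print(s["clock"],s["tool_pos"],s["contact_force"],s["moment"])
o=[]
for n in ["scene","side"]:
  im=cams.snapshot(n); cv2.imwrite(f"pics/{n}8.png",im)
  c=proj(n,[.5485,-.205,.06]).astype(int)
  im=cv2.convertScaleAbs(im,alpha=1.6,beta=15)
  o.append(cv2.resize(im[c[1]-25:c[1]+25,c[0]-25:c[0]+25],(400,400),interpolation=3))
cv2.imwrite("pics/c8.png",np.hstack(o))
im=cams.snapshot("wrist");cv2.imwrite("pics/wrist8.png",im)
```

```text
20.25 [ 0.55   -0.202   0.0587] [-5.9071  0.4695 22.3197] [0.2133 1.3729 0.1164]
```

View pics/c8.png

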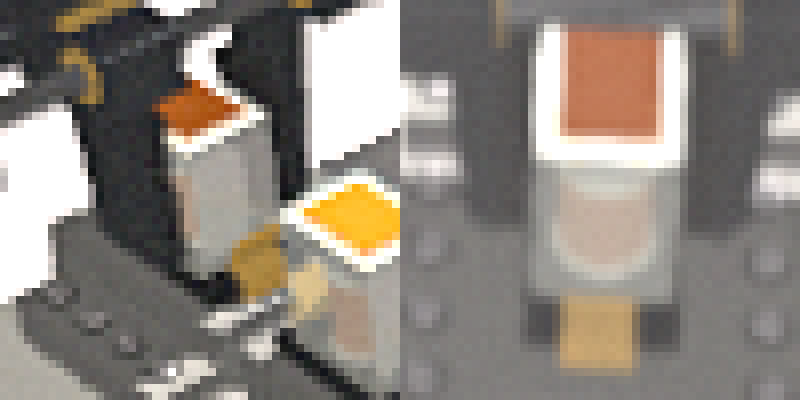

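View pics/wrist8.png

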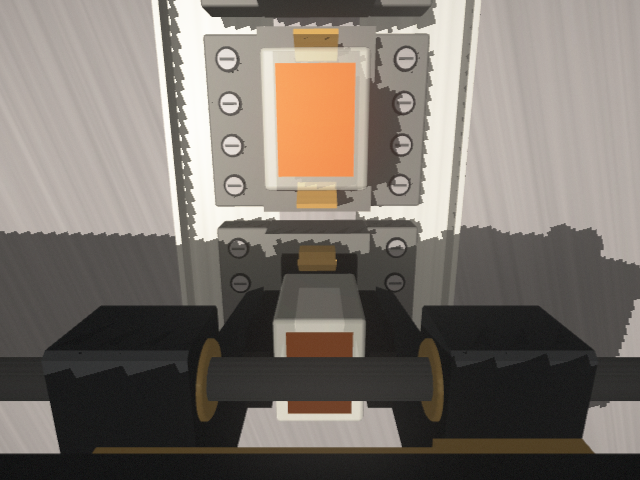

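>>> drive_tool(series=[[[0,0,-1,0,20],[0,0,0,0,20]]])

```text
clock: 20.6
tool_pos: [0.5499, -0.202, 0.0586]
eef_rot: [0.802, 0.597, 0.0, 0.001]
contact_force: [-8.7, 0.5, 30.3]
opening: 0.312
```

>>> drive_tool(series=[[[0,0,-1,0,20],[0,0,0,0,20]]])

```text
clock: 20.8
tool_pos: [0.55, -0.202, 0.0585]
eef_rot: [0.802, 0.597, 0.0, 0.001]
contact_force: [-8.7, 1.6, 38.4]
opening: 0.317
```

Run:
```python
from h import *
np.set_printoptions(precision=2,suppress=True)
def edges(f,c,r0,r1):
    im=cv2.imread(f).astype(float); col=im[r0:r1,c-2:c+3].mean(1); return [(r0+i,*map(int,v)) for i,v in enumerate(col)]
for row in edges("pics/side8.png",339,325,362): print(row)
print()
for row in edges("pics/side0.png",340,288,320): print(row)
print(proj("side",[.549,-.2054,.0945]),proj("side",[.5699,-.1339,.0944]))
d=np.array([.281,.96,0])*.018
print(proj("side",np.array([.549,-.2054,.0945])-d),proj("side",np.array([.5699,-.1339,.0944])-d))
```

```text
(325, 62, 61, 61)
(326, 62, 62, 64)
(327, 56, 61, 79)
(328, 48, 64, 102)
(329, 45, 67, 111)
(330, 45, 66, 112)
(331, 45, 67, 111)
(332, 45, 66, 111)
(333, 46, 67, 111)
(334, 46, 67, 111)
(335, 47, 68, 111)
(336, 46, 66, 111)
(337, 45, 66, 111)
(338, 45, 66, 111)
(339, 42, 63, 109)
(340, 59, 76, 114)
(341, 118, 130, 149)
(342, 172, 181, 188)
(343, 171, 177, 180)
(344, 132, 137, 138)
(345, 106, 110, 111)
(346, 107, 113, 114)
(347, 113, 120, 121)
(348, 106, 114, 120)
(349, 94, 103, 114)
(350, 91, 100, 113)
(351, 92, 101, 113)
(352, 91, 100, 113)
(353, 91, 100, 112)
(354, 91, 100, 113)
(355, 91, 100, 113)
(356, 95, 104, 114)
(357, 104, 111, 117)
(358, 104, 109, 112)
(359, 91, 94, 94)
(360, 81, 89, 93)
(361, 71, 92, 105)

(288, 82, 89, 100)
(289, 82, 88, 99)
(290, 85, 92, 99)
(291, 94, 106, 113)
(292, 109, 136, 152)
(293, 120, 157, 190)
(294, 95, 135, 199)
(295, 72, 116, 206)
(296, 68, 113, 207)
(297, 69, 114, 208)
(298, 70, 114, 207)
(299, 70, 114, 207)
(300, 69, 114, 208)
(301, 69, 114, 207)
(302, 70, 114, 207)
(303, 69, 114, 208)
(304, 67, 112, 207)
(305, 79, 116, 195)
(306, 116, 135, 172)
(307, 145, 153, 158)
(308, 126, 131, 133)
(309, 94, 98, 100)
(310, 90, 94, 95)
(311, 96, 100, 102)
(312, 95, 101, 105)
(313, 86, 93, 101)
(314, 81, 88, 99)
(315, 81, 89, 99)
(316, 81, 88, 99)
(317, 80, 88, 98)
(318, 81, 88, 99)
(319, 80, 88, 98)
[339.65 334.45] [340.22 299.91]
[339.5  343.69] [340.08 307.77]
```

>>> drive_tool(series=[[[-0.3,0,2,0,20],[-0.3,0,2,0,20],[0,0,0,0,20]]], force=45)

```text
clock: 21.1
tool_pos: [0.5498, -0.202, 0.0586]
eef_rot: [0.802, 0.597, 0.0, 0.001]
contact_force: [-1.8, -1.2, 9.3]
opening: 0.315
```

>>> drive_tool(series=[[[0,0,0.5,0,20],[0,0,0,0,20],[0,0,0,0,20]]])

```text
clock: 21.4
tool_pos: [0.5498, -0.2019, 0.0586]
eef_rot: [0.802, 0.597, 0.0, 0.001]
contact_force: [-0.4, -3.2, 4.8]
opening: 0.31
```

>>> drive_tool(series=[[[0,0.3,0.5,0,20],[0,0,0.5,0,20],[0,0,0,0,20],[0,0,0,0,20]]])

```text
clock: 21.8
tool_pos: [0.5494, -0.2016, 0.0591]
eef_rot: [0.802, 0.597, -0.0, 0.0]
contact_force: [1.5, -5.3, -2.6]
opening: 0.311
```

>>> drive_tool(series=[[[0,0,0.5,0,20],[0,0,0,0,20],[0,0,0,0,20]]])

```text
clock: 22.1
tool_pos: [0.5491, -0.2016, 0.0595]
eef_rot: [0.802, 0.597, -0.0, 0.0]
contact_force: [1.1, -5.8, -3.0]
opening: 0.313
```

>>> drive_tool(series=[[[0,0,0.5,0,20],[0,0,0,0,20],[0,0,0,0,20]]])

```text
clock: 22.4
tool_pos: [0.5491, -0.2016, 0.0596]
eef_rot: [0.802, 0.597, -0.001, 0.0]
contact_force: [0.9, -6.1, -7.3]
opening: 0.31
```

>>> drive_tool(series=[[[0,-0.6,0,0,20],[0,-0.4,0.3,0,20],[0,0,0,0,20]]])

```text
clock: 22.7
tool_pos: [0.549, -0.2017, 0.0597]
eef_rot: [0.802, 0.597, -0.0, -0.0]
contact_force: [1.2, -5.5, -13.5]
opening: 0.313
```

>>> drive_tool(series=[[[0,0,0.3,0,20],[0,0,0,0,20]]])

```text
clock: 22.9
tool_pos: [0.549, -0.2017, 0.0598]
eef_rot: [0.802, 0.597, -0.0, -0.0]
contact_force: [2.1, -6.0, -15.0]
opening: 0.311
```

>>> drive_tool(series=[[[0,-0.8,-0.3,0,20],[0,0,0,0,20],[0,0,0,0,20]]])

```text
clock: 23.2
tool_pos: [0.549, -0.2017, 0.0598]
eef_rot: [0.802, 0.597, -0.0, -0.001]
contact_force: [2.6, -3.0, -19.0]
opening: 0.312
```

>>> drive_tool(series=[[[0,0,-0.8,0,20],[0,0,0,0,20]]])

```text
clock: 23.4
tool_pos: [0.549, -0.2017, 0.0598]
eef_rot: [0.802, 0.597, -0.0, -0.001]
contact_force: [1.1, -2.4, -14.7]
opening: 0.309
```

>>> drive_tool(series=[[[0,0,-0.2,0,20],[0,0,0,0,20]]])

```text
clock: 23.6
tool_pos: [0.549, -0.2018, 0.0598]
eef_rot: [0.802, 0.597, -0.0, -0.001]
contact_force: [0.7, -1.0, -13.7]
opening: 0.311
```

>>> drive_tool(series=[[[0,0,0,0,20],[0,0,0,0,20]]])

```text
clock: 23.8
tool_pos: [0.549, -0.2018, 0.0598]
eef_rot: [0.802, 0.597, -0.0, -0.001]
contact_force: [0.2, -0.5, -13.5]
opening: 0.314
```

>>> drive_tool(series=[[[0,0,-0.1,0,20],[0,0,0,0,20],[0,0,0,0,20],[0,0,0,0,20]]])

```text
clock: 24.2
tool_pos: [0.5491, -0.2018, 0.0598]
eef_rot: [0.802, 0.597, -0.0, -0.001]
contact_force: [-1.2, 3.2, -11.4]
opening: 0.316
```

>>> drive_tool(series=[[[0,0,0,0,20],[0,0,0,0,20],[0,0,0,0,20],[0,0,0,0,20],[0,0,0,0,20]]])

```text
clock: 24.7
tool_pos: [0.5491, -0.2021, 0.0598]
eef_rot: [0.802, 0.597, -0.0, -0.001]
contact_force: [-2.2, 4.4, -11.5]
opening: 0.314
```

>>> drive_tool(series=[[[0,0,0,0,20],[0,0,0,0,20],[0,0,0,0,20],[0,0,0,0,20],[0,0,0,0,20]]])

```text
clock: 25.2
tool_pos: [0.5491, -0.2023, 0.0597]
eef_rot: [0.802, 0.597, -0.0, -0.0]
contact_force: [-2.8, 5.7, -10.1]
opening: 0.31
```

>>> drive_tool(series=[[[0,0,0,0,20],[0,0,0,0,20],[0,0,0,0,20],[0,0,0,0,20],[0,0,0,0,20]]])

```text
clock: 25.7
tool_pos: [0.5491, -0.2023, 0.0597]
eef_rot: [0.802, 0.597, -0.0, -0.0]
contact_force: [-1.2, 4.6, -8.9]
opening: 0.313
```

>>> drive_tool(series=[[[0,0,0,0,20],[0,0,0,0,20],[0,0,0,0,20],[0,0,0,0,20],[0,0,0,0,20]]])

```text
clock: 26.2
tool_pos: [0.5492, -0.2022, 0.0598]
eef_rot: [0.802, 0.597, -0.0, -0.0]
contact_force: [-2.2, 4.1, -9.3]
opening: 0.315
```

>>> drive_tool(series=[[[0,0.4,0.4,0,20],[0,0,0,0,20],[0,0,0,0,20]]])

```text
clock: 26.5
tool_pos: [0.5492, -0.2022, 0.0598]
eef_rot: [0.802, 0.597, -0.0, -0.0]
contact_force: [-1.3, 4.6, -16.5]
opening: 0.315
```

>>> drive_tool(series=[[[0,0,0,0,20],[0,0,0,0,20],[0,0,0,0,20]]])

```text
clock: 26.8
tool_pos: [0.5491, -0.2022, 0.0598]
eef_rot: [0.802, 0.597, -0.0, -0.0]
contact_force: [-1.6, 3.4, -17.7]
opening: 0.318
```

>>> drive_tool(series=[[[0,0.2,-0.25,0,20],[0,0,0,0,20],[0,0,0,0,20]]])

```text
clock: 27.1
tool_pos: [0.5492, -0.2022, 0.0599]
eef_rot: [0.802, 0.597, -0.0, -0.0]
contact_force: [-1.9, 3.4, -17.2]
opening: 0.313
```

>>> drive_tool(series=[[[0,0,0,0,20],[0,0,0,0,20],[0,0,0,0,20]]])

```text
clock: 27.4
tool_pos: [0.5491, -0.2022, 0.0598]
eef_rot: [0.802, 0.597, -0.0, -0.0]
contact_force: [-2.2, 2.4, -16.6]
opening: 0.319
```

>>> drive_tool(series=[[[0,0,-0.35,0,20],[0,0,0,0,20],[0,0,0,0,20]]])

```text
clock: 27.7
tool_pos: [0.5492, -0.2021, 0.0598]
eef_rot: [0.802, 0.597, -0.0, -0.0]
contact_force: [-3.5, 2.9, -14.1]
opening: 0.315
```

>>> drive_tool(series=[[[0,0,0,0,20],[0,0,0,0,20],[0,0,0,0,20]]])

```text
clock: 28.0
tool_pos: [0.5492, -0.2022, 0.0598]
eef_rot: [0.802, 0.597, -0.0, -0.0]
contact_force: [-4.9, 3.0, -10.8]
opening: 0.316
```

>>> drive_tool(series=[[[-0.2,0,0.1,0,20],[0,0,0,0,20],[0,0,0,0,20]]])

```text
clock: 28.3
tool_pos: [0.5492, -0.2021, 0.0598]
eef_rot: [0.802, 0.597, 0.0, 0.0]
contact_force: [-4.6, 3.2, -13.3]
opening: 0.318
```

>>> drive_tool(series=[[[0,0,0,0,20],[0,0,0,0,20],[0,0,0,0,20]]])

```text
clock: 28.6
tool_pos: [0.5492, -0.2021, 0.0598]
eef_rot: [0.802, 0.597, -0.0, 0.0]
contact_force: [-3.7, 2.1, -11.1]
opening: 0.313
```

>>> drive_tool(series=[[[0,0,0,0,20],[0,0,0,0,20],[0,0,0,0,20]]])

```text
clock: 28.9
tool_pos: [0.5492, -0.2021, 0.0597]
eef_rot: [0.802, 0.597, -0.0, 0.0]
contact_force: [-4.4, 2.5, -10.0]
opening: 0.316
```

>>> drive_tool(series=[[[0,0,0,0,20],[0,0,0,0,20],[0,0,0,0,20]]])

```text
clock: 29.2
tool_pos: [0.5492, -0.2021, 0.0598]
eef_rot: [0.802, 0.597, -0.0, 0.0]
contact_force: [-4.1, 2.3, -10.7]
opening: 0.314
```

>>> drive_tool(series=[[[0,0,0,0,20],[0,0,0,0,20],[0,0,0,0,20]]])

```text
clock: 29.5
tool_pos: [0.5492, -0.2021, 0.0598]
eef_rot: [0.802, 0.597, -0.0, 0.0]
contact_force: [-4.3, 2.0, -10.2]
opening: 0.313
```

>>> drive_tool(series=[[[0,0,0,0,20],[0,0,0,0,20],[0,0,0,0,20]]])

```text
clock: 29.8
tool_pos: [0.5492, -0.2021, 0.0597]
eef_rot: [0.802, 0.597, 0.0, 0.0]
contact_force: [-5.1, 2.2, -11.4]
opening: 0.309
```

>>> drive_tool(series=[[[0,0,0,0,20],[0,0,0,0,20],[0,0,0,0,20]]])

```text
clock: 30.1
tool_pos: [0.5492, -0.2021, 0.0597]
eef_rot: [0.802, 0.597, -0.0, 0.0]
contact_force: [-4.2, 2.5, -9.5]
opening: 0.315
```

>>> drive_tool(series=[[[-0.5,0.1,0.12,0,20],[0,0,0,0,20],[0,0,0,0,20]]])

```text
clock: 30.4
tool_pos: [0.5492, -0.2021, 0.0598]
eef_rot: [0.802, 0.597, 0.0, 0.0]
contact_force: [-2.5, 1.6, -12.8]
opening: 0.31
```

>>> drive_tool(series=[[[0,0,0,0,20],[0,0,0,0,20],[0,0,0,0,20]]])

```text
clock: 30.7
tool_pos: [0.5492, -0.2021, 0.0598]
eef_rot: [0.802, 0.597, 0.0, 0.0]
contact_force: [-1.6, 1.1, -14.4]
opening: 0.314
```

>>> drive_tool(series=[[[0,0,0,0,20],[0,0,0,0,20]]])

```text
clock: 30.9
tool_pos: [0.5492, -0.2021, 0.0598]
eef_rot: [0.802, 0.597, 0.0, 0.0]
contact_force: [-2.2, 0.5, -16.1]
opening: 0.316
```

>>> drive_tool(series=[[[0,0,-0.2,0,20],[0,0,0,0,20]]])

```text
clock: 31.1
tool_pos: [0.5492, -0.2021, 0.0598]
eef_rot: [0.802, 0.597, 0.0, 0.0]
contact_force: [-1.4, 2.0, -13.3]
opening: 0.313
```

>>> drive_tool(series=[[[0,0,0,0,20],[0,0,0,0,20]]])

```text
clock: 31.3
tool_pos: [0.5491, -0.2021, 0.0598]
eef_rot: [0.802, 0.597, 0.0, 0.0]
contact_force: [-0.6, 0.8, -12.9]
opening: 0.311
```

>>> drive_tool(series=[[[0,0,0,0,20],[0,0,0,0,20]]])

```text
clock: 31.5
tool_pos: [0.5491, -0.2021, 0.0598]
eef_rot: [0.802, 0.597, 0.0, 0.0]
contact_force: [-0.8, 1.5, -12.3]
opening: 0.316
```

>>> drive_tool(series=[[[0,0,0,0,20],[0,0,0,0,20],[0,0,0,0,20]]])

```text
clock: 31.8
tool_pos: [0.5491, -0.2021, 0.0598]
eef_rot: [0.802, 0.597, 0.0, 0.0]
contact_force: [0.0, 1.5, -12.5]
opening: 0.316
```

>>> drive_tool(series=[[[0,0,0,0,20],[0,0,0,0,20],[0,0,0,0,20]]])

```text
clock: 32.1
tool_pos: [0.5491, -0.2021, 0.0598]
eef_rot: [0.802, 0.597, 0.0, 0.0]
contact_force: [-0.2, 0.2, -12.0]
opening: 0.313
```

>>> drive_tool(series=[[[0,0,0,0,20],[0,0,0,0,20],[0,0,0,0,20]]])

```text
clock: 32.4
tool_pos: [0.5491, -0.202, 0.0598]
eef_rot: [0.802, 0.597, 0.0, 0.0]
contact_force: [0.4, 0.4, -11.9]
opening: 0.309
```

>>> drive_tool(series=[[[0,0,0,0,20],[0,0,0,0,20],[0,0,0,0,20]]])

```text
clock: 32.7
tool_pos: [0.5491, -0.2021, 0.0597]
eef_rot: [0.802, 0.597, 0.0, 0.0]
contact_force: [0.8, 0.2, -11.1]
opening: 0.312
```

>>> drive_tool(series=[[[0,0,0,0,20],[0,0,0,0,20],[0,0,0,0,20]]])

```text
clock: 33.0
tool_pos: [0.5491, -0.202, 0.0597]
eef_rot: [0.802, 0.597, 0.0, 0.0]
contact_force: [2.0, -0.1, -11.4]
opening: 0.313
```

>>> drive_tool(series=[[[0,0,0,0,20],[0,0,0,0,20],[0,0,0,0,20]]])

```text
clock: 33.3
tool_pos: [0.5491, -0.202, 0.0597]
eef_rot: [0.802, 0.597, 0.0, 0.0]
contact_force: [0.9, -0.3, -10.2]
opening: 0.316
```

>>> drive_tool(series=[[[0,0,-0.5,0,20],[0,0,-0.5,0,20],[0,0,-0.5,0,20],[0,0,0,0,20],[0,0,0,0,20]]])

```text
clock: 33.8
tool_pos: [0.549, -0.2025, 0.0587]
eef_rot: [0.802, 0.597, 0.0, 0.001]
contact_force: [0.2, -0.3, 1.6]
opening: 0.313
```

>>> drive_tool(series=[[[0,0,0,0,50],[0,0,0,0,50],[0,0,0,0,50],[0,0,0,0,50],[0,0,0,0,50]]])

```text
clock: 34.3
tool_pos: [0.5487, -0.2019, 0.0581]
eef_rot: [0.802, 0.597, 0.0, -0.0]
contact_force: [-0.1, -0.2, -0.1]
opening: 0.572
```

>>> drive_tool(series=[[[0,0,5,0,50],[0,0,15,0,50],[0,0,25,0,50],[0,0,30,0,50],[0,0,35,0,50],[0,0,35,0,50],[0,-20,10,0,50],[0,-20,0,0,50],[0,-10,0,0,50],[0,0,0,0,50]]])

```text
clock: 35.3
tool_pos: [0.5481, -0.2537, 0.2137]
eef_rot: [0.803, 0.596, -0.0, 0.001]
contact_force: [-0.4, 0.4, 0.0]
opening: 0.568
```

Run:
```python
from h import *
np.set_printoptions(precision=4,suppress=True)
s=sensors.get_state(); print(s["clock"],s["tool_pos"],s["contact_force"],s["opening"])
o=[]
for n in ["scene","side","wrist"]:
  im=cams.snapshot(n); cv2.imwrite(f"pics/{n}9.png",im)
  if n=="wrist": continue
  c=proj(n,[.549,-.2054,.07]).astype(int)
  o.append(cv2.resize(im[c[1]-30:c[1]+30,c[0]-30:c[0]+30],(400,400),interpolation=3))
cv2.imwrite("pics/c9.png",np.hstack(o))
```

```text
35.3 [ 0.5481 -0.2537  0.2137] [-0.4258  0.3913  0.0217] 0.5678784023307255
```

View pics/c9.png

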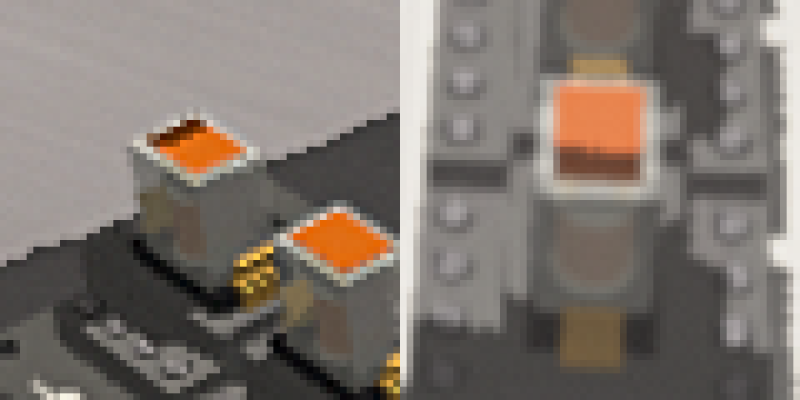

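View pics/wrist9.png

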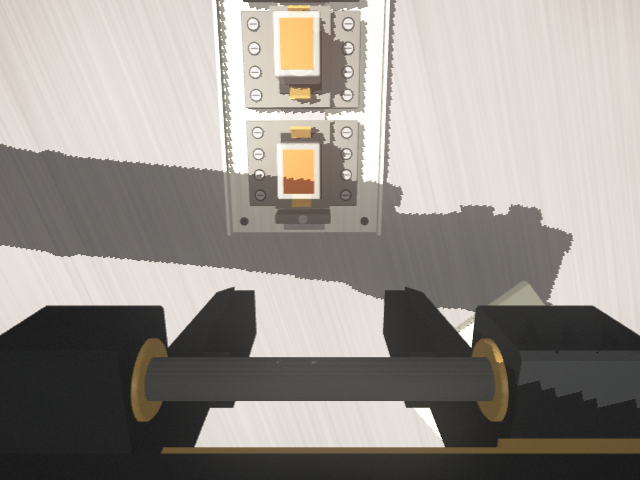

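The wrist view shows the relay seated at (299,172), square to the rail like its neighbour at (297,45), with both clip arms at (301,131) and (301,203) over the flange. The gripper is clear and reads no force.

>>> drive_tool(series=[[[0,0,0,0,50],[0,0,0,0,50],[0,0,0,0,50]]])

```text
clock: 35.75
tool_pos: [0.5488, -0.2513, 0.213]
eef_rot: [0.802, 0.597, 0.0, -0.0]
contact_force: [-0.1, -1.1, 0.7]
opening: 0.569
```

```bash
python3 -c "
from plant import r
print(r.finish_job())"
```

```text
the job is handed in; nothing more can be done
None
```

The spare relay is in the formerly empty socket, held by both spring arms and released. I handed the job in at 35.8 s of the 54 s allowed; no verdict was reported.

- **Insertion:** The camera estimate of the pocket was about 4 mm off along the rail. I found the centre by touching the pocket walls lightly, then pressed the relay straight down. It stopped firmly at about 38 N, under the 60 N limit. The first off-centre try pressed with up to 25 N.
- **Pull check:** The relay rose 1.0 mm of play and then held against the clip. The final steady pull lasted 2.2 s, with the wrist force falling from about 13 to 10 N. I estimate the clip carried 12.4 to 9.5 N of that after the relay's weight.
- **Uneven earlier pulls:** While I adjusted the pull, the wrist force drifted and peaked at about 19 N at one reading, against the 20 N strain limit at the clip. I only saw the force at the end of each move, so a short higher peak between readings can't be ruled out.
- **Last look:** The relay sits square and at the same height as its neighbours, with both arms over its flange. The gripper is clear and reads about zero force. I did not separately measure the neighbouring relays, screwdriver, dish or stand at the end, but the arm kept clear of them.

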